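Hang the blue plate carrier on the double hook

ROBOT

A 6-joint arm with a two-finger parallel gripper is mounted at the origin on the work surface. World frame = base frame: x ahead of the robot, y to its left, z up, the work surface at z = 0. Lengths are in m, angles in rad, forces in N, time in s.
With the tool pointing down it reaches from about 0.325 to 0.9 m from the base axis. Payload 3.5 kg.
Tool frame: the origin (TCP) lies on the centre line of the jaws, within the pads' length; the fingertips stand 14 mm ahead of it and the grasp point (between the pads) lies 5 mm behind it; z points along the fingers, x is the direction in which the jaws open and shut, and the axes are right-handed (so a half turn about z gives the same grasp; the last joint's range is limited). The gripper opens to 85 mm and grips with 20 to 120 N. Pads are 22 mm wide; open, the fingers measure 114 mm over their backs; the gripper's body (76 mm by 85 mm) begins 54 mm behind the grasp point. The pads swing forward as they close: fully open they stand 13 mm farther back than shut.
Start: joints at [1.058, 0.276, -0.026, 1.268, 0, 1.467], TCP at [0.249, 0.573, 0.245] pointing down, gripper open.
Joint ranges: [-3.12, 3.12], [-0.85, 1.88], [-1.08, 1.24], [-1.95, 2.15], [-1.57, 1.53], [-3.14, 3.14]. Speed limits (rad/s): [2.57, 2.57, 3.14, 3.14, 3.14, 3.14].

INTERFACE

Orientations are given as a 3x3 rotation matrix whose columns are the frame's x, y, z axes.
In Python, from plant import r, vision, spotter gives the robot as it stands.
- The arm moves only by the tool apply_moves, never from a script. Its argument "targets" is a list of rows, each an object of numbers: "dx", "dy", "dz": the shift along the tool's x, y, z in m; "wx", "wy", "wz": the turn, a rotation vector about the tool's x, y, z in rad. In form: [{"dx": .., "dy": .., "dz": .., "wx": .., "wy": .., "wz": ..}, ...]. A call has 1 to 5 rows; each row is the pose to reach, as a shift and turn from the pose measured when the call began, along the tool's axes at that moment; what a row does not reach only later rows make up. A row lasts 1/8 s, in which the tool goes at most 62.5 mm and 10.7 degrees, less where a joint would pass 70% of its speed; a pose out of reach is approached as far as the arm can. A call with a gripper value outside its range is refused whole. "jaw" is the opening, from 0 (shut) to 1 (fully open), set as the call begins (left out, the last holds). The fingers move at their own pace and stop on an object; "squeeze" is the grip in N (left out, the last holds). Time passes only in rows, so rows that repeat a pose let the fingers close. It gives the time, the measured TCP pose, the force and the opening at its end, in the units of the state.
- r.get_obs(): the state, without advancing time (a new reading comes with each control period).
- vision.get_image(name): name is "scene" or "top" or "wrist"; returns (picture, depth): 480x640x3 uint8, red, green, blue; 480x640 float32, m along the optical axis (not along the pixel's ray), 0 where there is no reading.
- vision.camera_params(name): a dict with "camera_matrix" (3x3 intrinsics, pixels), "rvec" (rotation vector, rad) and "tvec" (3), from world to camera coordinates, as OpenCV has them; the wrist camera has in their place "mount" (4x4, takes a point from camera to tool coordinates, whose origin is the TCP and whose axes are the tool frame's). Camera axes: x right, y down, z forward; pixel columns grow to the right and rows downward; lengths in m; the calibration is good to about 2 mm. A picture is of the moment at which its call begins: read the wrist's pose just before it. camera_params takes no time and is no camera call.
- r.hand_in(): hands the job in, once; it reports no verdict.
Trained networks look in the newest picture that a camera, given by its name, has taken for a name from the list of things; names that differ only in an ending like _2 or _b are one class to them, and where a whole thing is asked for, a point or a joint stands for the part that bears it (a point fixed in the world has none). Each returns a list of dicts, best first, with "conf" (0 to 1); they miss things now and then, are a little off and sometimes report something else, mostly with a low value. They report only what shows in the picture. A call takes as long as a camera call. They do not tell look-alikes from the thing itself.
- spotter.spot_in(camera, label): "at" ([column, row] in pixels, amid what is visible of it).
- spotter.regions_of(camera, label): "pixels" (480x640 bool, what is visible of it) and "at" ([column, row] in pixels, amid what is visible of it).
- spotter.place_of(camera, label): "at" ([column, row] in pixels: a listed point, or the origin of a listed thing).
The state is a dict: "t": time; "qpos": joint angles; "joint_velocities": joint speeds; "tau": joint torques, N m; "tcp_pos": TCP position; "eef_rot": TCP orientation; "wrist_force": force on the tool from outside, world axes, zero at the start; "torque": the same for the moment, N m; "finger_gap": opening from 0.0 (shut) to 1.0 (fully open).
Only numpy, scipy, OpenCV 4.12 (cv2) and the standard library are available. Lean on these libraries where they do the work, as an engineer would, in place of code of your own. Each camera call takes 0.05 s, during which the arm holds its last target. There are 200 camera calls.

TASK

Beside the dental plate scanner, pick up the blue plate carrier by its arched handle and hang it on the steel double hook, so that its handle lies across both prongs and it hangs level and still, clear of the desk, with your hand away from it. Leave the orange carrier where it stands.

Things in the scene. Friction and masses are not known exactly. Their poses are not given: they have to be found in the camera images.
- blue_carrier: Loose blue plastic carrier, 0.15 to 0.31 kg, upright on the desk: open tray 100 (x) by 130 (y) by 45 mm high with paper sleeves fixed in it. Two legs (12 by 6 mm, 68 mm either side of the middle along y) rise from its short ends to a straight flat-sided handle bar. Origin: centre of its underside, z up, y along the bar. The same either way round.
- blue_handle (a point): Middle of the blue carrier's handle bar, 150 mm above its underside, axes as the carrier's. The bar runs along y: 142 mm long (130 free between the legs), 12 mm thick in x, 14 mm high, flat-sided; below it 98 mm of free space.
- hook_seat (a point): Fixed steel double-hook stand: where a hung bar's middle rests, 227 mm above the desk. z up, x to the post (18 mm thick, at x = 105), y prong to prong. Two 10 mm rods along x at y = -42 and 42, open between; floor flat for x = -30 to 30, 7 mm below here; tips (x = -63) and rear (x = 70) rise 24 mm above here. Come from -x: bar over the tips, tray under the prongs. Foot plate 10 mm high.
- orange_carrier: Loose orange carrier of the very same shape, size and axes as the blue one, upright on the desk; not to be moved. A mouse, a white and green tub (130 mm high) and a white box also stand about.
There are look-alikes about, which are no part of the job. Several things look just like the part that bears hook_seat: the one meant starts farthest to the robot's left.

How it is judged:
By the outcome, as a careful person would: the job done as asked, in the order asked, and still so for the second after the job is handed in, with the robot touching nothing.
It also fails if it takes over 45 s, if anything falls off the work surface, if the arm or the gripper's body presses on something with over 40 N, if the wrist force passes 120 N, or if a joint passes its speed limit or range.

## Working session

There is one attempt and no reset: what is moved stays moved. The work goes in short steps, Python scripts to look and compute and a tool call to move; the robot and the scene stay as the last step left them, time stands still between calls to the robot, and variables do not carry over. Pictures are saved under pics/ and viewed, about 8 in all and at most 12, crops included, and the job is handed in when it is done.

Besides the shell and the picture viewer there is one more tool, called by a JSON object that holds its "api" and its "payload". apply_moves: Moves the arm, as the interface text tells. Its arguments: {"type":"object","properties":{"targets":{"type":"array","items":{"type":"object","properties":{"dx":{"type":"number"},"dy":{"type":"number"},"dz":{"type":"number"},"wx":{"type":"number"},"wy":{"type":"number"},"wz":{"type":"number"}}}},"jaw":{"type":"number"},"squeeze":{"type":"number"}},"required":["targets"]}

```bash
mkdir -p pics
cat > h.py <<'E'
import numpy as np, cv2
from plant import r, vision, spotter
def cam(n,obs=None):
    p=vision.camera_params(n); K=np.array(p["camera_matrix"])
    if "mount" in p:
        o=obs or r.get_obs(); T=np.eye(4);T[:3,:3]=o["eef_rot"];T[:3,3]=o["tcp_pos"]; return K,T@np.array(p["mount"])
    R=cv2.Rodrigues(np.array(p["rvec"],float))[0]; T=np.eye(4);T[:3,:3]=R.T;T[:3,3]=-R.T@np.array(p["tvec"],float).ravel(); return K,T
def cloud(n):
    o=r.get_obs(); K,T=cam(n,o); im,d=vision.get_image(n)
    v,u=np.mgrid[:480,:640]; P=np.stack([(u-K[0,2])/K[0,0]*d,(v-K[1,2])/K[1,1]*d,d],-1)
    W=P@T[:3,:3].T+T[:3,3]; W[d<=0]=np.nan; return im,W
def save(n,im): cv2.imwrite("pics/"+n+".png",im[...,::-1])
E
python3 - <<'E'
from h import *
for n in("scene","top"):
    im,W=cloud(n); save(n,im); np.save(n+"W.npy",W); np.save(n+"I.npy",im)
    for l in("blue_carrier","orange_carrier","hook_seat","blue_handle"):
        for f in(spotter.place_of,spotter.regions_of):
            for s in f(n,l):
                c,rw=np.round(s["at"]).astype(int); print(n,l,f.__name__,round(s["conf"],2),c,rw,W[min(rw,479),min(c,639)].round(3), s["pixels"].sum() if "pixels" in s else "")
print(r.get_obs()["t"], r.get_obs()["eef_rot"].round(3) if hasattr(r.get_obs()["eef_rot"],'round') else r.get_obs()["eef_rot"])
E
```

```text
scene blue_carrier call 0.93 444 273 [0.556 0.262 0.032] 
scene blue_carrier call 0.68 448 265 [0.522 0.296 0.019] 2234
scene orange_carrier call 0.78 231 309 [ 0.52  -0.306  0.038] 
scene orange_carrier call 0.77 229 297 [ 0.458 -0.303  0.012] 2885
scene hook_seat call 0.8 337 252 [ 0.367  0.025 -0.001] 
scene hook_seat call 0.8 92 257 [ 0.191 -0.646 -0.002] 
scene hook_seat call 0.79 190 173 [-0.133 -0.334  0.005] 
scene hook_seat call 0.82 206 239 [ 0.288 -0.33   0.072] 2196
scene hook_seat call 0.66 351 321 [ 0.618 -0.026  0.009] 4035
scene hook_seat call 0.55 129 331 [ 0.493 -0.552  0.01 ] 4095
scene blue_handle call 0.76 455 231 [0.527 0.282 0.155] 
scene blue_handle call 0.96 448 262 [0.522 0.293 0.032] 2193
top blue_carrier call 0.75 196 226 [0.518 0.259 0.047] 
top blue_carrier call 0.59 190 225 [0.523 0.277 0.04 ] 2107
top orange_carrier call 0.79 406 240 [ 0.476 -0.304  0.001] 
top orange_carrier call 0.9 407 242 [ 0.469 -0.306  0.005] 2122
top orange_carrier call 0.59 188 223 [0.527 0.281 0.046] 2142
top hook_seat call 0.9 547 234 [ 0.484 -0.693 -0.   ] 
top hook_seat call 0.84 318 180 [ 0.649 -0.067  0.007] 
top hook_seat call 0.82 309 177 [ 0.656 -0.042  0.014] 3302
top hook_seat call 0.69 503 230 [ 0.496 -0.569  0.009] 3769
top hook_seat call 0.64 428 330 [ 0.244 -0.293  0.248] 3556
top hook_seat call 0.35 408 242 [ 0.47  -0.309  0.004] 2096
top blue_handle call 0.91 176 216 [0.556 0.326 0.004] 
top blue_handle call 0.95 188 225 [0.53  0.292 0.003] 2214
0.9 [[ 0.398  0.917  0.   ]
 [ 0.917 -0.398  0.   ]
 [ 0.     0.    -1.   ]]
```

Run:
```python
import numpy as np,cv2
a=np.load("sceneI.npy");b=np.load("topI.npy")
cv2.imwrite("pics/s2.png",a[...,::-1])
c=np.vstack([cv2.resize(b,(800,600))[130:460]]);cv2.imwrite("pics/t2.png",c[...,::-1])
```

```text
(no output)
```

View pics/scene.png

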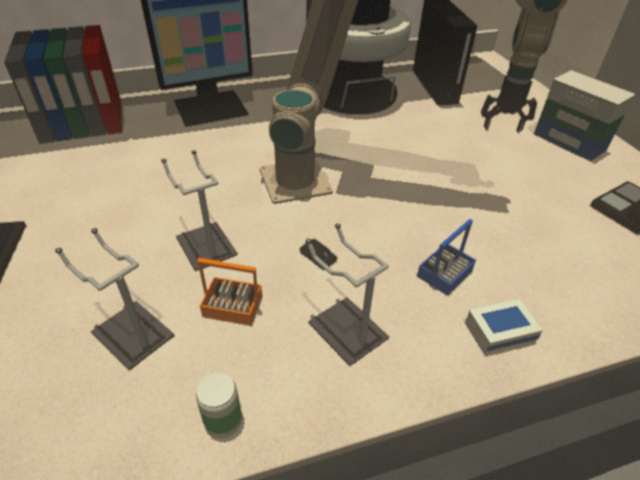

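View pics/top.png

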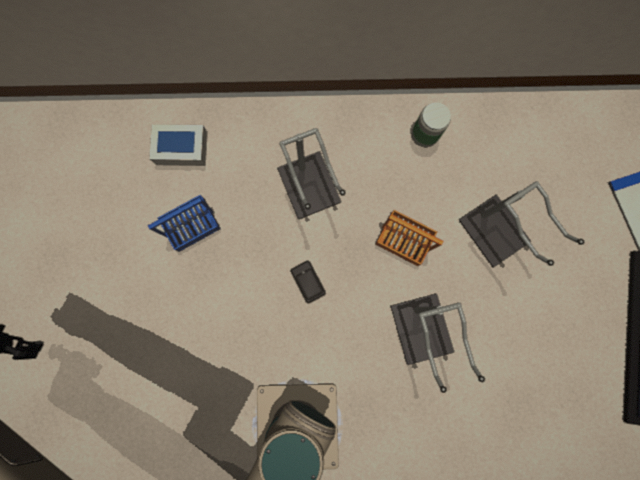

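Hook stands in the top view: (310,180), (500,230) and (425,330). World y grows to the left, so the one meant is (310,180), which is (350,300) in the scene view. I'll measure the blue bar and this hook, and confirm both in one crop.

Run:
```python
import numpy as np,cv2
out=[]
for n in("top","scene"):
    W=np.load(n+"W.npy");I=np.load(n+"I.npy").astype(int)
    x,y,z=np.moveaxis(W,-1,0)
    blue=(I[...,2]-I[...,0]>35)&(np.hypot(x-.53,y-.28)<.15)
    m=blue&(z>.135)&(z<.17); P=W[m]
    print(n,"bar",m.sum(),P.mean(0).round(3),np.median(P[:,2]).round(3))
    rect=cv2.minAreaRect(P[:,:2].astype(np.float32)*1000);print(rect)
    m2=blue&(z>.03)&(z<.06);print(" tray",m2.sum(),cv2.minAreaRect(W[m2][:,:2].astype(np.float32)*1000),np.nanpercentile(W[m2][:,2],95))
    h=(z>.2)&(z<.28)&(np.hypot(x-.62,y+.04)<.2); P=W[h];print(" hook",h.sum(),cv2.minAreaRect(P[:,:2].astype(np.float32)*1000))
    np.save(n+"hook.npy",P)
    hi=P[P[:,2]>.235]; 
    from scipy.cluster.hierarchy import fcluster,linkage
    c=fcluster(linkage(hi),.02,'distance')
    for k in set(c): print("   hi",(c==k).sum(),hi[c==k].mean(0).round(3),hi[c==k][:,2].max().round(3))
    f=P[(P[:,2]<.235)]; c=fcluster(linkage(f),.015,'distance')
    for k in set(c): print("   flat",(c==k).sum(),f[c==k].min(0).round(3),f[c==k].max(0).round(3))
    p=(z>.004)&(z<.02)&(np.hypot(x-.62,y+.04)<.16)&(I.sum(-1)<330);print(" plate",p.sum(),cv2.minAreaRect(W[p][:,:2].astype(np.float32)*1000))
I=np.load("topI.npy"); cv2.imwrite("pics/c1.png",cv2.resize(I[110:270,130:370],None,fx=3.3,fy=3.3,interpolation=2)[...,::-1])
```

```text
top bar 279 [0.532 0.281 0.158] 0.158
((531.9142456054688, 282.853759765625), (12.970080375671387, 141.10191345214844), 28.3073787689209)
 tray 267 ((530.970458984375, 282.6584777832031), (100.90361022949219, 131.448974609375), 28.417030334472656) 0.050422127176758
 hook 881 ((610.6026611328125, -50.905494689941406), (174.96009826660156, 96.44707489013672), 20.669109344482422)
   hi 441 [ 0.668 -0.029  0.249] 0.257
   hi 37 [ 0.551 -0.118  0.249] 0.254
   hi 39 [ 0.522 -0.039  0.248] 0.254
   flat 162 [ 0.559 -0.115  0.213] [ 0.649 -0.078  0.235]
   flat 40 [ 0.673 -0.032  0.202] [ 0.681 -0.015  0.235]
   flat 162 [ 0.534 -0.039  0.215] [0.623 0.    0.235]
 plate 2310 ((632.3634643554688, -43.52642822265625), (168.42189025878906, 131.51438903808594), 20.785709381103516)
scene bar 149 [0.535 0.28  0.156] 0.156
((533.1546020507812, 282.9197998046875), (11.982294082641602, 137.53074645996094), 27.784454345703125)
 tray 138 ((534.0823364257812, 283.5522155761719), (99.31273651123047, 131.864990234375), 28.328227996826172) 0.04622599253663634
 hook 969 ((611.8251342773438, -52.17942810058594), (175.7271728515625, 98.15766906738281), 19.565019607543945)
   hi 424 [ 0.676 -0.03   0.247] 0.253
   hi 51 [ 0.555 -0.118  0.244] 0.251
   hi 47 [ 0.525 -0.04   0.244] 0.251
   flat 175 [ 0.529 -0.041  0.211] [ 0.627 -0.004  0.235]
   flat 180 [ 0.554 -0.12   0.211] [ 0.657 -0.081  0.235]
   flat 92 [ 0.681 -0.033  0.201] [ 0.694 -0.016  0.234]
 plate 2550 ((638.2686157226562, -41.533233642578125), (160.15199279785156, 129.7012481689453), 21.04977798461914)
```

View pics/c1.png

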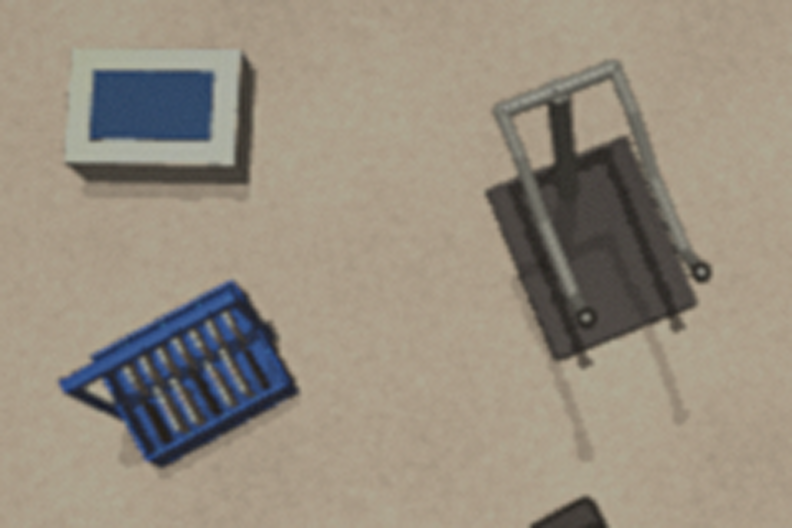

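The crop shows the blue carrier at crop pixel (180,370), bar along its upper edge, and the leftmost hook stand at (600,200), with its open tips toward the robot at (587,317) and (700,270).

- **Bar:** centre (0.533, 0.283), top at 0.157, carrier x at 28.3°.
- **Seat:** about (0.594, -0.058), hook x at 20.5°.
- **Sizes:** these match the description.

Moving above the bar now.

{"api": "apply_moves", "payload": {"targets": [{"dx": -0.019, "dy": 0.046, "wz": 0.13}, {"dx": -0.038, "dy": 0.092, "wz": 0.26}, {"dx": -0.057, "dy": 0.139, "wz": 0.39}, {"dx": -0.076, "dy": 0.185, "wz": 0.52}, {"dx": -0.095, "dy": 0.231, "wz": 0.667}], "jaw": 1}}

```text
schema error: expected keys dx, dy, dz, wx, wy, wz
```

```bash
cat > go.py <<'E'
from h import *
import sys
def go(p,yaw):
    o=r.get_obs();R=np.array(o["eef_rot"]);d=R.T@(np.array(p)-o["tcp_pos"])
    c,s=np.cos(np.radians(yaw)),np.sin(np.radians(yaw))
    Rt=np.array([[c,s,0],[s,-c,0],[0,0,-1.]])
    w=cv2.Rodrigues(R.T@Rt)[0].ravel()
    print("t",round(o["t"],2),"d",d.round(4),"w",w.round(4),"tcp",np.round(o["tcp_pos"],4),"F",np.round(o["wrist_force"],1),"gap",round(o["finger_gap"],3),"q",np.round(o["qpos"],2))
if __name__=="__main__": go(eval(sys.argv[1]),float(sys.argv[2]))
E
python3 go.py "[.533,.283,.245]" 28.3
```

```text
t 0.9 d [-1.531e-01  3.761e-01  3.000e-04] w [-0.00e+00 -1.00e-04  6.67e-01] tcp [0.249  0.5732 0.2453] F [-0.7  0.9  0.9] gap 1.0 q [ 1.06  0.28 -0.03  1.27 -0.    1.47]
```

{"api": "apply_moves", "payload": {"targets": [{"dx": -0.019, "dy": 0.046, "dz": 0, "wx": 0, "wy": 0, "wz": 0.13}, {"dx": -0.038, "dy": 0.092, "dz": 0, "wx": 0, "wy": 0, "wz": 0.26}, {"dx": -0.057, "dy": 0.139, "dz": 0, "wx": 0, "wy": 0, "wz": 0.39}, {"dx": -0.076, "dy": 0.185, "dz": 0, "wx": 0, "wy": 0, "wz": 0.52}, {"dx": -0.095, "dy": 0.231, "dz": 0, "wx": 0, "wy": 0, "wz": 0.667}], "jaw": 1}}

```text
t: 1.52
tcp_pos: [0.4241, 0.3929, 0.2455]
eef_rot: [[0.883, 0.47, 0.0], [0.47, -0.883, 0.0], [0.001, -0.0, -1.0]]
wrist_force: [0.4, 0.5, 0.2]
finger_gap: 1.004
```

```bash
python3 go.py "[.533,.283,.245]" 28.3
```

```text
t 1.52 d [0.0445 0.1482 0.0005] w [-0.0001 -0.0006 -0.0046] tcp [0.4241 0.3929 0.2455] F [0.4 0.5 0.2] gap 1.004 q [ 0.64  0.19 -0.13  1.25  0.    1.72]
```

{"api": "apply_moves", "payload": {"targets": [{"dx": 0.015, "dy": 0.05, "dz": 0, "wx": 0, "wy": 0, "wz": 0}, {"dx": 0.03, "dy": 0.1, "dz": 0, "wx": 0, "wy": 0, "wz": 0}, {"dx": 0.0445, "dy": 0.148, "dz": 0, "wx": 0, "wy": 0, "wz": -0.005}, {"dx": 0.0445, "dy": 0.148, "dz": 0, "wx": 0, "wy": 0, "wz": -0.005}]}}

```text
t: 2.02
tcp_pos: [0.5354, 0.2808, 0.2455]
eef_rot: [[0.883, 0.47, 0.002], [0.47, -0.883, 0.0], [0.001, 0.001, -1.0]]
wrist_force: [-1.1, -0.2, -0.1]
finger_gap: 1.005
```

```bash
python3 - <<'E'
from h import *
im,W=cloud("wrist"); save("w1",im); I=im.astype(int); z=W[...,2]
b=(I[...,2]-I[...,0]>35)
m=b&(z>.13)&(z<.175)&(np.hypot(W[...,0]-.533,W[...,1]-.283)<.12); print(m.sum(), m.sum() and (cv2.minAreaRect(W[m][:,:2].astype(np.float32)*1000),np.median(W[m][:,2])))
E
python3 go.py "[.533,.283,.145]" 28.3
```

```text
4108 (((531.1903076171875, 284.60992431640625), (11.744292259216309, 140.79515075683594), 28.306652069091797), np.float64(0.1553100641600963))
t 2.08 d [-0.0004 -0.0012  0.1005] w [-0.0004 -0.0005 -0.0025] tcp [0.5339 0.282  0.2455] F [-0.6  0.3 -0.8] gap 0.995 q [ 0.38  0.24 -0.08  1.26  0.    1.46]
```

View pics/w1.png

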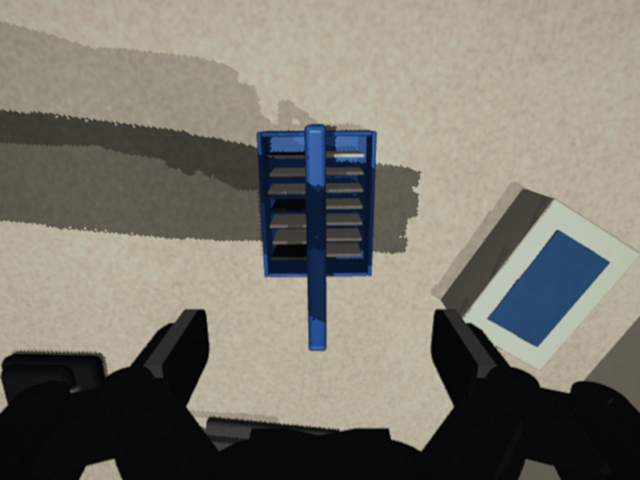

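The wrist view shows the blue bar at (316,240), running lengthwise midway between the jaws. Its centre reads (0.531, 0.285), so I'll descend and grip.

{"api": "apply_moves", "payload": {"targets": [{"dx": -0.001, "dy": -0.002, "dz": 0.04, "wx": 0, "wy": 0, "wz": 0}, {"dx": -0.001, "dy": -0.003, "dz": 0.075, "wx": 0, "wy": 0, "wz": 0}, {"dx": -0.001, "dy": -0.003, "dz": 0.1, "wx": 0, "wy": 0, "wz": 0}, {"dx": -0.001, "dy": -0.003, "dz": 0.1, "wx": 0, "wy": 0, "wz": 0}]}}

```text
t: 2.58
tcp_pos: [0.5286, 0.2844, 0.1431]
eef_rot: [[0.881, 0.473, -0.005], [0.473, -0.881, -0.001], [-0.005, -0.001, -1.0]]
wrist_force: [-0.3, -0.6, -0.1]
finger_gap: 1.0
```

{"api": "apply_moves", "payload": {"targets": [{"dx": 0, "dy": 0, "dz": 0, "wx": 0, "wy": 0, "wz": 0}, {"dx": 0, "dy": 0, "dz": 0, "wx": 0, "wy": 0, "wz": 0}, {"dx": 0, "dy": 0, "dz": 0, "wx": 0, "wy": 0, "wz": 0}, {"dx": 0, "dy": 0, "dz": 0, "wx": 0, "wy": 0, "wz": 0}, {"dx": 0, "dy": 0, "dz": 0, "wx": 0, "wy": 0, "wz": 0}], "jaw": 0, "squeeze": 60}}

```text
t: 3.2
tcp_pos: [0.5293, 0.2846, 0.1436]
eef_rot: [[0.881, 0.473, -0.004], [0.473, -0.881, -0.0], [-0.004, -0.001, -1.0]]
wrist_force: [1.7, 0.8, 0.4]
finger_gap: 0.13
```

{"api": "apply_moves", "payload": {"targets": [{"dx": 0, "dy": 0, "dz": 0, "wx": 0, "wy": 0, "wz": 0}, {"dx": 0, "dy": 0, "dz": 0, "wx": 0, "wy": 0, "wz": 0}]}}

```text
t: 3.45
tcp_pos: [0.5293, 0.2847, 0.1436]
eef_rot: [[0.881, 0.473, -0.004], [0.473, -0.881, -0.0], [-0.004, -0.001, -1.0]]
wrist_force: [0.2, 0.9, -0.2]
finger_gap: 0.127
```

```bash
python3 go.py "[.532,.284,.145]" 28.3
```

```text
t 3.45 d [ 0.0021  0.0018 -0.0014] w [-0.0014  0.0036 -0.0011] tcp [0.5293 0.2847 0.1436] F [ 0.2  0.9 -0.2] gap 0.127 q [ 0.39  0.31 -0.21  1.06  0.    1.46]
```

Grip holds: the opening of 0.127 is about 11 mm on the 12 mm bar. Now lifting.

{"api": "apply_moves", "payload": {"targets": [{"dx": 0, "dy": 0, "dz": -0.03, "wx": 0, "wy": 0, "wz": 0}, {"dx": 0, "dy": 0, "dz": -0.065, "wx": 0, "wy": 0, "wz": 0}, {"dx": 0, "dy": 0, "dz": -0.1, "wx": 0, "wy": 0, "wz": 0}, {"dx": 0, "dy": 0, "dz": -0.14, "wx": 0, "wy": 0, "wz": 0}, {"dx": 0, "dy": 0, "dz": -0.14, "wx": 0, "wy": 0, "wz": 0}]}}

```text
t: 4.08
tcp_pos: [0.5316, 0.2854, 0.287]
eef_rot: [[0.881, 0.473, 0.002], [0.473, -0.881, 0.002], [0.003, -0.001, -1.0]]
wrist_force: [0.0, -0.1, -1.9]
finger_gap: 0.128
```

```bash
python3 go.py "[.42,.0,.285]" 20.5;python3 go.py "[.453,-.11,.285]" 20.5
```

```text
t 4.08 d [-0.2334  0.1986  0.0012] w [-0.0008 -0.0028  0.135 ] tcp [0.5316 0.2854 0.287 ] F [ 0.  -0.1 -1.9] gap 0.128 q [ 0.39  0.22 -0.01  1.34  0.    1.46]
t 4.08 d [-0.2563  0.3111  0.0011] w [-0.0008 -0.0028  0.135 ] tcp [0.5316 0.2854 0.287 ] F [ 0.  -0.1 -1.9] gap 0.128 q [ 0.39  0.22 -0.01  1.34  0.    1.46]
```

{"api": "apply_moves", "payload": {"targets": [{"dx": -0.024, "dy": 0.02, "dz": 0, "wx": 0, "wy": 0, "wz": 0.015}, {"dx": -0.055, "dy": 0.047, "dz": 0, "wx": 0, "wy": 0, "wz": 0.03}, {"dx": -0.087, "dy": 0.074, "dz": 0, "wx": 0, "wy": 0, "wz": 0.05}, {"dx": -0.12, "dy": 0.102, "dz": 0, "wx": 0, "wy": 0, "wz": 0.07}, {"dx": -0.153, "dy": 0.13, "dz": 0, "wx": 0, "wy": 0, "wz": 0.09}]}}

```text
t: 4.7
tcp_pos: [0.4563, 0.0971, 0.2841]
eef_rot: [[0.92, 0.392, -0.002], [0.392, -0.92, 0.001], [-0.001, -0.002, -1.0]]
wrist_force: [0.2, -0.5, -1.2]
finger_gap: 0.127
```

```bash
python3 go.py "[.42,.0,.285]" 20.5;python3 go.py "[.453,-.11,.285]" 20.5
```

```text
t 4.7 d [-0.0714  0.0752 -0.0009] w [-0.0018  0.0012  0.0446] tcp [0.4563 0.0971 0.2841] F [ 0.2 -0.5 -1.2] gap 0.127 q [ 0.07 -0.03 -0.29  1.31  0.    1.24]
t 4.7 d [-0.0841  0.1893 -0.0011] w [-0.0018  0.0012  0.0446] tcp [0.4563 0.0971 0.2841] F [ 0.2 -0.5 -1.2] gap 0.127 q [ 0.07 -0.03 -0.29  1.31  0.    1.24]
```

{"api": "apply_moves", "payload": {"targets": [{"dx": -0.03, "dy": 0.03, "dz": 0, "wx": 0, "wy": 0, "wz": 0.02}, {"dx": -0.06, "dy": 0.063, "dz": 0, "wx": 0, "wy": 0, "wz": 0.045}, {"dx": -0.075, "dy": 0.1, "dz": 0, "wx": 0, "wy": 0, "wz": 0.045}, {"dx": -0.08, "dy": 0.14, "dz": 0, "wx": 0, "wy": 0, "wz": 0.045}, {"dx": -0.083, "dy": 0.165, "dz": 0, "wx": 0, "wy": 0, "wz": 0.045}]}}

```text
t: 5.32
tcp_pos: [0.4434, -0.0885, 0.2817]
eef_rot: [[0.937, 0.348, -0.005], [0.348, -0.937, 0.002], [-0.004, -0.004, -1.0]]
wrist_force: [0.8, 0.4, -1.7]
finger_gap: 0.128
```

{"api": "apply_moves", "payload": {"targets": [{"dx": 0, "dy": 0.02, "dz": 0, "wx": 0, "wy": 0, "wz": 0}, {"dx": 0, "dy": 0.02, "dz": 0, "wx": 0, "wy": 0, "wz": 0}]}}

```text
t: 5.58
tcp_pos: [0.4499, -0.1078, 0.2801]
eef_rot: [[0.938, 0.347, -0.008], [0.347, -0.938, 0.003], [-0.006, -0.006, -1.0]]
wrist_force: [-0.1, 0.0, -2.1]
finger_gap: 0.129
```

```bash
python3 - <<'E'
from h import *
res={}
for n in("top","scene","wrist"):
    im,W=cloud(n); save("p_"+n,im); I=im.astype(int); x,y,z=np.moveaxis(W,-1,0)
    bl=(I[...,2]-I[...,0]>35)
    m=bl&(z>.26)&(z<.32)&(np.hypot(x-.453,y+.11)<.12)
    if m.sum()>20: print(n,"bar",m.sum(),cv2.minAreaRect(W[m][:,:2].astype(np.float32)*1000),np.median(z[m]).round(4))
    m=bl&(z<.22)&(z>.1)&(np.hypot(x-.453,y+.11)<.12)
    if m.sum()>20: print(n,"tray",m.sum(),cv2.minAreaRect(W[m][:,:2].astype(np.float32)*1000),np.percentile(z[m],[2,98]).round(4))
    # hook in hook frame guess
    a=np.radians(20.5);e=np.array([np.cos(a),np.sin(a)]);f=np.array([-e[1],e[0]])
    d=W[...,:2]-[.594,-.058];X=d@e;Y=d@f
    h=(z>.205)&(z<.26)&(abs(Y)<.06)&(X>-.08)&(X<.06)&~bl
    for s in(-1,1):
        k=h&(Y*s>.02); 
        if k.sum()<20: continue
        lo=k&(abs(X)<.025); 
        print(n,s,k.sum(),"minX",X[k].min().round(4),"flat z",np.median(z[lo]).round(4),"Y",Y[lo].mean().round(4) if lo.any() else None,"slope",np.polyfit(X[lo],Y[lo],1)[0].round(3) if lo.sum()>5 else None, "rise profile",[(xx,np.nanpercentile(z[k&(abs(X-xx/1000)<.004)],90).round(3) if (k&(abs(X-xx/1000)<.004)).any() else None) for xx in range(-70,61,10)])
E
python3 go.py "[.453,-.11,.285]" 20.5
```

```text
top tray 26 ((430.7358093261719, -179.9933624267578), (9.055087089538574, 20.765262603759766), 67.11174011230469) [0.1415 0.1841]
top -1 66 minX 0.0302 flat z nan Y None slope None rise profile [(-70, None), (-60, None), (-50, None), (-40, None), (-30, None), (-20, None), (-10, None), (0, None), (10, None), (20, None), (30, np.float64(0.23)), (40, np.float64(0.239)), (50, np.float64(0.247)), (60, np.float64(0.254))]
top 1 237 minX -0.0687 flat z 0.2207 Y 0.043 slope 0.013 rise profile [(-70, np.float64(0.248)), (-60, np.float64(0.252)), (-50, np.float64(0.24)), (-40, np.float64(0.228)), (-30, np.float64(0.223)), (-20, np.float64(0.223)), (-10, np.float64(0.223)), (0, np.float64(0.224)), (10, np.float64(0.222)), (20, np.float64(0.225)), (30, np.float64(0.231)), (40, np.float64(0.239)), (50, np.float64(0.247)), (60, np.float64(0.251))]
scene bar 85 ((466.2048645019531, -150.38784790039062), (14.389267921447754, 54.41101837158203), 21.087249755859375) 0.292
scene tray 106 ((452.56329345703125, -110.38069152832031), (99.9473648071289, 136.18434143066406), 19.622398376464844) [0.1384 0.18
[... 1271 characters left out ...]
0.237)), (-40, np.float64(0.225)), (-30, np.float64(0.218)), (-20, np.float64(0.218)), (-10, np.float64(0.218)), (0, np.float64(0.218)), (10, np.float64(0.218)), (20, np.float64(0.22)), (30, np.float64(0.221)), (40, None), (50, None), (60, None)]
wrist 1 2946 minX -0.0696 flat z 0.2175 Y 0.0441 slope 0.005 rise profile [(-70, np.float64(0.248)), (-60, np.float64(0.248)), (-50, np.float64(0.234)), (-40, np.float64(0.225)), (-30, np.float64(0.219)), (-20, np.float64(0.219)), (-10, np.float64(0.219)), (0, np.float64(0.219)), (10, np.float64(0.219)), (20, None), (30, None), (40, None), (50, None), (60, None)]
t 5.72 d [ 0.0018  0.0045 -0.0041] w [-0.0054  0.0051 -0.0014] tcp [ 0.4497 -0.1064  0.281 ] F [ 0.   0.7 -2.1] gap 0.13 q [-0.37 -0.03 -0.3   1.31  0.    0.84]
  return _methods._mean(a, axis=axis, dtype=dtype,
  ret = ret.dtype.type(ret / rcount)
```

At the pre-hook point the bar bottom is at about 0.280, above the tip tops at 0.251. The rods' flat floor spans about -35 to +25 mm in my frame, so the refined seat is (0.590, -0.0595). Going in along hook +x.

```bash
python3 go.py "[.590,-.0595,.282]" 20.5
```

```text
t 5.72 d [ 0.1478  0.005  -0.0018] w [-0.0054  0.0051 -0.0014] tcp [ 0.4497 -0.1064  0.281 ] F [ 0.   0.7 -2.1] gap 0.13 q [-0.37 -0.03 -0.3   1.31  0.    0.84]
```

{"api": "apply_moves", "payload": {"targets": [{"dx": 0.025, "dy": 0.002, "dz": -0.002, "wx": -0.003, "wy": 0.003, "wz": 0}, {"dx": 0.055, "dy": 0.004, "dz": -0.002, "wx": -0.005, "wy": 0.005, "wz": 0}, {"dx": 0.09, "dy": 0.005, "dz": -0.002, "wx": -0.005, "wy": 0.005, "wz": 0}, {"dx": 0.12, "dy": 0.005, "dz": -0.002, "wx": -0.005, "wy": 0.005, "wz": 0}, {"dx": 0.143, "dy": 0.005, "dz": -0.002, "wx": -0.005, "wy": 0.005, "wz": 0}]}}

```text
t: 6.35
tcp_pos: [0.5863, -0.0595, 0.2821]
eef_rot: [[0.936, 0.351, -0.001], [0.351, -0.936, 0.001], [-0.0, -0.001, -1.0]]
wrist_force: [-0.7, -0.2, -0.7]
finger_gap: 0.127
```

{"api": "apply_moves", "payload": {"targets": [{"dx": 0, "dy": 0, "dz": 0, "wx": 0, "wy": 0, "wz": 0}, {"dx": 0, "dy": 0, "dz": 0, "wx": 0, "wy": 0, "wz": 0}]}}

```text
t: 6.6
tcp_pos: [0.5853, -0.0587, 0.2818]
eef_rot: [[0.936, 0.352, -0.002], [0.352, -0.936, 0.001], [-0.002, -0.001, -1.0]]
wrist_force: [0.0, -0.8, -2.5]
finger_gap: 0.129
```

```bash
python3 - <<'E'
from h import *
im,W=cloud("scene"); save("q_scene",cv2.resize(im[200:380,260:500],None,fx=3.3,fy=3.3,interpolation=2))
E
python3 go.py "[.590,-.0595,.222]" 20.5
```

```text
t 6.65 d [0.0044 0.0022 0.06  ] w [-0.0012  0.0014  0.0013] tcp [ 0.5852 -0.059   0.282 ] F [-0.  -0.3 -1.8] gap 0.127 q [-0.21  0.2  -0.05  1.33  0.    1.  ]
```

View pics/q_scene.png

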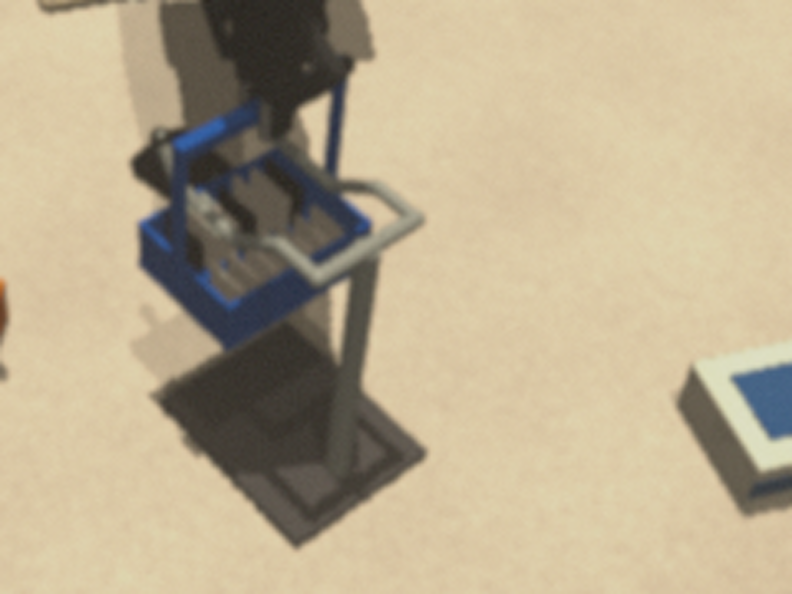

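The crop shows both prongs between the legs, the bar at (215,125) above them and the tray at (250,240) below, clear of the post. Lowering.

{"api": "apply_moves", "payload": {"targets": [{"dx": 0.002, "dy": 0.001, "dz": 0.015, "wx": 0, "wy": 0, "wz": 0}, {"dx": 0.004, "dy": 0.002, "dz": 0.03, "wx": 0, "wy": 0, "wz": 0}, {"dx": 0.004, "dy": 0.002, "dz": 0.045, "wx": 0, "wy": 0, "wz": 0}, {"dx": 0.004, "dy": 0.002, "dz": 0.055, "wx": 0, "wy": 0, "wz": 0}, {"dx": 0.004, "dy": 0.002, "dz": 0.055, "wx": 0, "wy": 0, "wz": 0}]}}

```text
t: 7.28
tcp_pos: [0.5886, -0.0593, 0.2254]
eef_rot: [[0.936, 0.351, -0.005], [0.351, -0.936, 0.001], [-0.004, -0.003, -1.0]]
wrist_force: [0.3, 0.3, -2.3]
finger_gap: 0.129
```

```bash
python3 go.py "[.590,-.0595,.2206]" 20.5
```

```text
t 7.28 d [0.0013 0.0007 0.0048] w [-0.0028  0.0038  0.0012] tcp [ 0.5886 -0.0593  0.2254] F [ 0.3  0.3 -2.3] gap 0.129 q [-0.21  0.23 -0.13  1.22  0.    1.  ]
```

{"api": "apply_moves", "payload": {"targets": [{"dx": 0, "dy": 0, "dz": 0.002, "wx": -0.003, "wy": 0.004, "wz": 0}, {"dx": 0, "dy": 0, "dz": 0.004, "wx": -0.003, "wy": 0.004, "wz": 0}, {"dx": 0, "dy": 0, "dz": 0.005, "wx": -0.003, "wy": 0.004, "wz": 0}, {"dx": 0, "dy": 0, "dz": 0.005, "wx": -0.003, "wy": 0.004, "wz": 0}]}}

```text
t: 7.78
tcp_pos: [0.5887, -0.0594, 0.2206]
eef_rot: [[0.936, 0.351, 0.001], [0.351, -0.936, -0.0], [0.001, 0.0, -1.0]]
wrist_force: [-0.3, -0.1, -2.5]
finger_gap: 0.126
```

```bash
python3 go.py "[.590,-.0595,.2206]" 20.5
```

```text
t 7.78 d [0.0011 0.0006 0.    ] w [ 0.0005 -0.0006  0.0011] tcp [ 0.5887 -0.0594  0.2206] F [-0.3 -0.1 -2.5] gap 0.126 q [-0.21  0.23 -0.14  1.2  -0.    1.  ]
```

Not touching yet. Continuing in small steps.

{"api": "apply_moves", "payload": {"targets": [{"dx": 0, "dy": 0, "dz": 0.001, "wx": 0, "wy": 0, "wz": 0}, {"dx": 0, "dy": 0, "dz": 0.0015, "wx": 0, "wy": 0, "wz": 0}, {"dx": 0, "dy": 0, "dz": 0.002, "wx": 0, "wy": 0, "wz": 0}, {"dx": 0, "dy": 0, "dz": 0.002, "wx": 0, "wy": 0, "wz": 0}]}}

```text
t: 8.28
tcp_pos: [0.5888, -0.0593, 0.2203]
eef_rot: [[0.936, 0.351, 0.002], [0.351, -0.936, -0.001], [0.002, 0.001, -1.0]]
wrist_force: [-3.2, 0.6, 6.9]
finger_gap: 0.129
```

```bash
python3 go.py "[.590,-.0595,.2206]" 20.5
```

```text
t 8.28 d [ 0.001   0.0005 -0.0003] w [ 0.0012 -0.0015  0.0012] tcp [ 0.5888 -0.0593  0.2203] F [-3.2  0.6  6.9] gap 0.129 q [-0.21  0.23 -0.14  1.2  -0.    1.  ]
```

Contact at the expected height: force is +7 N and the bar is at 0.2267. Releasing.

{"api": "apply_moves", "payload": {"targets": [{"dx": 0, "dy": 0, "dz": -0.0005, "wx": 0, "wy": 0, "wz": 0}, {"dx": 0, "dy": 0, "dz": -0.0005, "wx": 0, "wy": 0, "wz": 0}, {"dx": 0, "dy": 0, "dz": -0.0005, "wx": 0, "wy": 0, "wz": 0}, {"dx": 0, "dy": 0, "dz": -0.0005, "wx": 0, "wy": 0, "wz": 0}, {"dx": 0, "dy": 0, "dz": -0.0005, "wx": 0, "wy": 0, "wz": 0}], "jaw": 0.5, "squeeze": 20}}

```text
t: 8.9
tcp_pos: [0.5888, -0.0593, 0.2206]
eef_rot: [[0.936, 0.351, 0.002], [0.351, -0.936, -0.0], [0.001, 0.001, -1.0]]
wrist_force: [-0.3, 1.2, 0.5]
finger_gap: 0.506
```

{"api": "apply_moves", "payload": {"targets": [{"dx": 0, "dy": 0, "dz": -0.015, "wx": 0, "wy": 0, "wz": 0}, {"dx": 0, "dy": 0, "dz": -0.04, "wx": 0, "wy": 0, "wz": 0}, {"dx": 0, "dy": 0, "dz": -0.08, "wx": 0, "wy": 0, "wz": 0}, {"dx": 0, "dy": 0, "dz": -0.12, "wx": 0, "wy": 0, "wz": 0}, {"dx": 0, "dy": 0, "dz": -0.12, "wx": 0, "wy": 0, "wz": 0}]}}

```text
t: 9.52
tcp_pos: [0.591, -0.0598, 0.3464]
eef_rot: [[0.936, 0.351, 0.011], [0.351, -0.936, -0.003], [0.009, 0.006, -1.0]]
wrist_force: [-1.1, 0.1, 0.2]
finger_gap: 0.506
```

{"api": "apply_moves", "payload": {"targets": [{"dx": -0.03, "dy": 0, "dz": 0, "wx": 0, "wy": 0, "wz": 0}, {"dx": -0.07, "dy": 0, "dz": 0, "wx": 0, "wy": 0, "wz": 0}, {"dx": -0.11, "dy": 0, "dz": 0, "wx": 0, "wy": 0, "wz": 0}, {"dx": -0.14, "dy": 0, "dz": 0, "wx": 0, "wy": 0, "wz": 0}, {"dx": -0.14, "dy": 0, "dz": 0, "wx": 0, "wy": 0, "wz": 0}]}}

```text
t: 10.15
tcp_pos: [0.4583, -0.1092, 0.3452]
eef_rot: [[0.937, 0.35, 0.011], [0.35, -0.937, -0.002], [0.009, 0.006, -1.0]]
wrist_force: [1.0, 0.1, -1.1]
finger_gap: 0.501
```

```bash
cat > chk.py <<'E'
from h import *
import sys
im,W=cloud("scene"); save("f_"+sys.argv[1],cv2.resize(im[200:380,180:500],None,fx=2.5,fy=2.5,interpolation=2))
for n in("scene","top"):
    if n=="top": im,W=cloud(n)
    I=im.astype(int);x,y,z=np.moveaxis(W,-1,0); bl=(I[...,2]-I[...,0]>35)&(np.hypot(x-.59,y+.06)<.13)
    for a,b,c in((.21,.26,"bar"),(.06,.14,"tray"),(.108,.14,"rim")):
        m=bl&(z>a)&(z<b); P=W[m]
        if m.sum()<20: continue
        q=np.linalg.lstsq(np.c_[P[:,:2]-P[:,:2].mean(0),np.ones(len(P))],P[:,2],rcond=None)[0]
        rc=cv2.minAreaRect(P[:,:2].astype(np.float32)*1000)
        print(n,c,m.sum(),np.round(rc[0],1),np.round(rc[1],1),round(rc[2],1),"z",np.percentile(P[:,2],[2,50,98]).round(3),"slope xy",q[:2].round(3))
o=r.get_obs();print(o["t"],np.round(o["wrist_force"],1),np.round(o["tcp_pos"],3))
E
python3 chk.py a
```

```text
scene bar 266 [586.1 -64.4] [ 24.2 138.8] 20.0 z [0.228 0.232 0.235] slope xy [0.088 0.036]
scene tray 250 [591.9 -62.5] [100.7 136.1] 19.8 z [0.079 0.119 0.124] slope xy [ 0.073 -0.01 ]
scene rim 210 [591.9 -62.5] [100.7 136.1] 19.8 z [0.114 0.12  0.124] slope xy [ 0.001 -0.008]
top bar 127 [574.5 -22. ] [12.9 57.6] 23.0 z [0.227 0.235 0.238] slope xy [0.185 0.046]
top tray 189 [590.2  -7.7] [ 56.1 114.9] 72.1 z [0.078 0.088 0.126] slope xy [0.163 0.098]
top rim 87 [590.2  -7.7] [ 56.1 114.9] 72.1 z [0.115 0.123 0.127] slope xy [0.004 0.014]
10.25 [ 0.2  0.8 -0.2] [ 0.46  -0.109  0.345]
```

View pics/f_a.png

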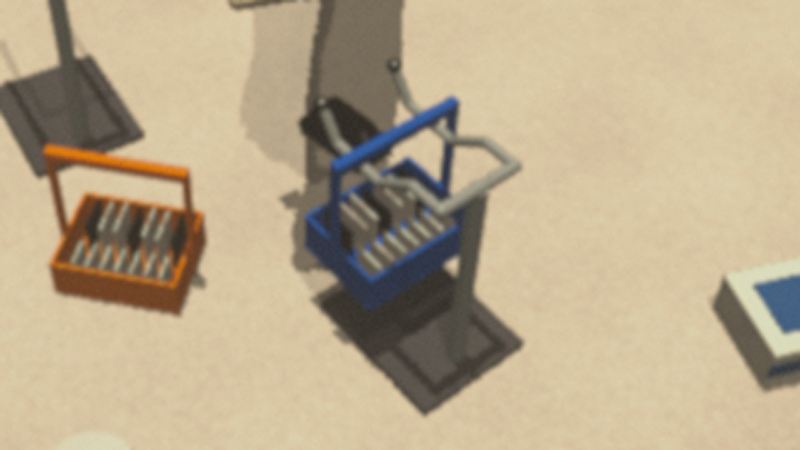

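The blue bar lies across both prongs from (340,160) to (450,105), with the rim level (slope under 0.01) at z 0.12. The orange carrier stands where it was. I'll wait a moment, recheck that it is still, then hand in.

{"api": "apply_moves", "payload": {"targets": [{"dx": -0.02, "dy": 0, "dz": 0, "wx": 0, "wy": 0, "wz": 0}, {"dx": -0.03, "dy": 0, "dz": 0, "wx": 0, "wy": 0, "wz": 0}, {"dx": -0.03, "dy": 0, "dz": 0, "wx": 0, "wy": 0, "wz": 0}, {"dx": -0.03, "dy": 0, "dz": 0, "wx": 0, "wy": 0, "wz": 0}, {"dx": -0.03, "dy": 0, "dz": 0, "wx": 0, "wy": 0, "wz": 0}]}}

```text
t: 10.88
tcp_pos: [0.4324, -0.1195, 0.3449]
eef_rot: [[0.936, 0.351, 0.012], [0.351, -0.936, -0.002], [0.011, 0.007, -1.0]]
wrist_force: [-0.1, 0.2, -0.1]
finger_gap: 0.502
```

{"api": "apply_moves", "payload": {"targets": [{"dx": 0, "dy": 0, "dz": 0, "wx": 0, "wy": 0, "wz": 0}, {"dx": 0, "dy": 0, "dz": 0, "wx": 0, "wy": 0, "wz": 0}, {"dx": 0, "dy": 0, "dz": 0, "wx": 0, "wy": 0, "wz": 0}, {"dx": 0, "dy": 0, "dz": 0, "wx": 0, "wy": 0, "wz": 0}, {"dx": 0, "dy": 0, "dz": 0, "wx": 0, "wy": 0, "wz": 0}]}}

```text
t: 11.5
tcp_pos: [0.4324, -0.1195, 0.3449]
eef_rot: [[0.936, 0.351, 0.012], [0.351, -0.936, -0.002], [0.011, 0.007, -1.0]]
wrist_force: [-0.7, -1.1, -0.6]
finger_gap: 0.499
```

```bash
python3 chk.py b | grep -v top; python3 chk.py c | grep -v top; python3 -c "
from h import *
print(r.hand_in())"
```

```text
scene bar 270 [588.8 -63.6] [ 24.2 139.3] 17.5 z [0.228 0.232 0.235] slope xy [0.047 0.024]
scene tray 255 [591.5 -63.1] [100.5 136. ] 20.4 z [0.079 0.12  0.124] slope xy [ 0.059 -0.011]
scene rim 217 [591.5 -63.1] [100.5 136. ] 20.4 z [0.114 0.12  0.124] slope xy [-0.003 -0.003]
11.6 [-0.1 -0.7 -0. ] [ 0.432 -0.119  0.345]
scene bar 265 [587.2 -62.9] [ 26.3 138.4] 17.2 z [0.228 0.232 0.235] slope xy [0.091 0.036]
scene tray 259 [591.4 -63.4] [102.3 136.5] 20.5 z [0.079 0.12  0.124] slope xy [ 0.061 -0.013]
scene rim 219 [591.4 -63.4] [102.3 136.5] 20.5 z [0.114 0.12  0.124] slope xy [ 0.001 -0.006]
11.7 [-0.5 -0.2  0.6] [ 0.432 -0.119  0.345]
the job is handed in; nothing more can be done
None
```

The blue carrier now hangs by its handle across both prongs of the leftmost double hook, and I handed the job in at about 11.7 s.

- **Level and still:** the tray rim was level (slope under 0.01). The tray's measured position stayed within about 1 mm over the last 1.5 s.
- **Clear of the desk:** the lowest blue points read about 0.079 m; the underside should be at about 0.077 m by the given sizes.
- **Hand away:** the gripper is about 0.17 m away horizontally and above the carrier, and the wrist force reads about zero.
- **Orange carrier:** it was not touched. I checked it only by eye, in the picture taken after release.
- **Disagreements:** the top camera's fits to the hung carrier were incomplete, probably because the arm blocked its view, so I relied on the scene camera. The scene camera's fit to the bar's slope is not usable either, because it includes the side faces.

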